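# Take the full-arch cast out of the model dock

## Robot

A 7-joint arm with a two-finger parallel gripper is mounted at the origin on the work surface. World frame = base frame: x ahead of the robot, y to its left, z up, the work surface at z = 0. Lengths are in m, angles in rad, forces in N, time in s.
With the tool pointing down it reaches from about 0.4 to 0.85 m from the base axis. Payload 4.5 kg.
Tool frame: the origin (TCP) lies on the mounting face of the last link; the fingertips stand 173 mm ahead of it and the grasp point (between the pads) lies 155 mm ahead of it; z points along the fingers, y is the direction in which the jaws open and shut (so a half turn about z gives the same grasp; the last joint's range is limited). The gripper opens to 85 mm and grips with 20 to 120 N. Pads are 22 mm wide; open, the fingers measure 114 mm over their backs; the gripper's body (76 mm by 85 mm) begins 54 mm behind the grasp point. The pads swing forward as they close: fully open they stand 13 mm farther back than shut.
Start: joints at [-1.154, 0.689, -0.195, 1.565, 0.157, 0.902, -0.215], TCP at [0.233, 0.58, 0.405] pointing down, gripper open.
Joint ranges: [-3.01, 3.01], [-0.46, 2.08], [-1.47, 1.51], [0.13, 2.56], [-1, 4.14], [0.04, 2.09], [-2.66, 2.66]. Speed limits (rad/s): [2.57, 2.57, 3.14, 3.14, 3.14, 3.14, 3.14].

## Interface

Orientations are given as a 3x3 rotation matrix whose columns are the frame's x, y, z axes.
In Python, from bench import bot gives the robot as it stands.
- The arm moves only by the tool play_rows, never from a script. Its argument "increments" is a list of rows, each a list of 2 entries, a list of its own where there are three numbers: the shift along the tool's x, y, z in mm, then the turn, a rotation vector about the tool's x, y, z in degrees. A call has 1 to 10 rows; each row shifts and turns the pose as measured when the row begins, along the tool's axes as they then stand; what a row does not reach is not made up. A row lasts 1/12 s, in which the tool goes at most 41.7 mm and 7.16 degrees, less where a joint would pass 70% of its speed; a pose out of reach is approached as far as the arm can. A call with a gripper value outside its range is refused whole. "claw" is the closure, from 0 (fully open) to 1 (shut), set as the call begins (left out, the last holds). The fingers move at their own pace and stop on an object; "squeeze" is the grip in N (left out, the last holds). Time passes only in rows, so rows that do not move let the fingers close. It gives the time, the measured TCP pose, the force and the opening at its end, in the units of the state.
- bot.observe(): the state, without advancing time (a new reading comes with each control period).
- bot.get_image(name): name is "side" or "top"; returns a dict with "frame" (384x512x3 uint8, blue, green, red), "camera_matrix" (3x3 intrinsics, pixels), "dist" ([k1, k2, p1, p2, k3] as OpenCV has them; the pictures are not rectified), "extrinsics" (4x4, takes a point from world to camera coordinates). Camera axes: x right, y down, z forward; pixel columns grow to the right and rows downward; lengths in m; the calibration is good to about 2 mm. A picture is of the moment at which its call begins. There is no depth.
- bot.job_done(): hands the job in, once; it reports no verdict.
Trained networks look in the newest picture that a camera, given by its name, has taken for a name from the list of things; names that differ only in an ending like _2 or _b are one class to them, and where a whole thing is asked for, a point or a joint stands for the part that bears it (a point fixed in the world has none). Each returns a list of dicts, best first, with "conf" (0 to 1); they miss things now and then, are a little off and sometimes report something else, mostly with a low value. They report only what shows in the picture. A call takes as long as a camera call.
- bot.outline_of(query, camera): "pixels" (384x512 bool, what is visible of it) and "position" ([column, row] in pixels, amid what is visible of it).
- bot.place_of(query, camera): "position" ([column, row] in pixels: a listed point, or the origin of a listed thing).
The state is a dict: "time_s": time; "joints": joint angles; "qvel": joint speeds; "tau": joint torques, N m; "ee_pos": TCP position; "ee_rot": TCP orientation; "force": force on the tool from outside, world axes, zero at the start; "wrist_torque": the same for the moment, N m; "width": opening from 0.0 (shut) to 1.0 (fully open).
Only numpy, scipy, OpenCV 4.12 (cv2) and the standard library are available. Lean on these libraries where they do the work, as an engineer would, in place of code of your own. Each camera call takes 0.05 s, during which the arm holds its last target.

## Task

The dock holds two dental casts on carrier plates, their rear edges tucked under its overhanging lip. Slide the plate with the wide full-arch cast (not the narrow half-arch one) forward along the deck until it is out from under the lip, then lift it and set it down flat, without dropping it, in the middle of the steel work slab and let go. Leave the half-arch cast where it is in its bay.

Things in the scene. Friction and masses are not known exactly. Their poses are not given: they have to be found in the camera images.
- dock: Fixed dock, deck 160 (x) x 230 (y) x 12 mm. Origin: underside centre; -x = forward, the way plates slide out. Aluminium lip on its rear covers x from +40 mm back; underside 10 mm above deck, top 27 mm above table. Bays at y = +60 and -60 mm with 6 mm high side guides. Home plates are some 25 mm under it: slide 40 mm forward (the deck still carries them), then lift.
- full_cast (a point): Full-arch cast to move: cream block 54 x 54 mm, flat sides, horseshoe of teeth, fixed on an alu plate 96 (x) x 70 (y) x 6 mm; 0.2-0.35 kg. Point: cast's centre line, 30 mm above plate underside, at gripping height (sides span 6-36 mm, teeth to 43). Axes as dock's when home. Plate reaches 33 mm forward, 63 back, 35 to each side of it: keep fingertips above it. Grip across y.
- half_cast (a point): Half-arch cast, which stays: the same stone block but only 26 mm wide (54 mm long in x) with a single row of teeth, on the same kind of plate in the other bay. Point: on the cast's vertical centre line, 30 mm above its plate's underside; same axes.
- slab: Fixed bare steel work slab 220 (x) x 200 (y) x 6 mm lying on the table beside the dock, empty. Origin: centre of its underside, on the table; z up. Its top is 6 mm above the table.

How it is judged:
By the outcome, as a careful person would: the job done as asked, in the order asked, and still so for the second after the job is handed in, with the robot touching nothing.
It also fails if it takes over 48 s, if anything falls off the work surface, if the arm or the gripper's body presses on something with over 40 N, if the wrist force passes 120 N, or if a joint passes its speed limit or range.

## Working session

There is one attempt and no reset: what is moved stays moved. The work goes in short steps, Python scripts to look and compute and a tool call to move; the robot and the scene stay as the last step left them, time stands still between calls to the robot, and variables do not carry over. Pictures are saved under pics/ and viewed, and the job is handed in when it is done.

Besides the shell and the picture viewer there is one more tool, called after "Emit:" as name([rows], argument=value, ...), one row to a line, values as JSON. play_rows: Moves the arm, as the interface text tells. Its arguments: {"type":"object","properties":{"increments":{"type":"array"},"claw":{"type":"number"},"squeeze":{"type":"number"}},"required":["increments"]}

```bash
mkdir -p pics; ls; cat > h.py <<'E'
import numpy as np, cv2
from bench import bot
def ray(im,px):
    K=np.array(im["camera_matrix"]);d=np.array(im["dist"]);T=np.array(im["extrinsics"])
    u=cv2.undistortPoints(np.array([[px]],float),K,d)[0,0]
    R=T[:3,:3];t=T[:3,3]
    return -R.T@t, R.T@np.array([u[0],u[1],1])
def atz(im,px,z):
    c,r=ray(im,px); return c+r*(z-c[2])/r[2]
def tri(rs):
    A=np.zeros((3,3));b=np.zeros(3)
    for c,r in rs:
        r=r/np.linalg.norm(r);P=np.eye(3)-np.outer(r,r);A+=P;b+=P@c
    return np.linalg.solve(A,b)
def proj(im,p):
    T=np.array(im["extrinsics"])
    return cv2.projectPoints(np.array(p,float).reshape(-1,1,3),cv2.Rodrigues(T[:3,:3])[0],T[:3,3],np.array(im["camera_matrix"]),np.array(im["dist"]))[0].reshape(-1,2)
E
python3 - <<'E'
from h import *
np.set_printoptions(precision=4,suppress=True)
s=bot.observe();print(s["time_s"],s["ee_pos"],s["ee_rot"],s["width"])
I={}
for c in("side","top"):
    I[c]=bot.get_image(c);cv2.imwrite(f"pics/{c}0.png",I[c]["frame"])
for q in("full_cast","half_cast","dock","slab"):
    rs=[]
    for c in I:
        l=bot.place_of(q,c)
        for e in l[:3]:print(q,c,e["conf"],e["position"])
        if l: rs.append(ray(I[c],l[0]["position"]))
        z={"full_cast":.042,"half_cast":.042}.get(q,0)
        if l: print("  atz",atz(I[c],l[0]["position"],z))
    if len(rs)==2:print("  tri",tri(rs))
E
```

```text
pics
0.0 [0.2333 0.5794 0.4039] [[-0.9276  0.3735 -0.0006]
 [ 0.3735  0.9276 -0.0018]
 [-0.0001 -0.0019 -1.    ]] 1.0016076798969447
full_cast side 0.56 [261.2, 167.9]
  atz [0.566  0.1254 0.042 ]
full_cast top 0.69 [202.6, 193.1]
full_cast top 0.69 [153.4, 212.1]
  atz [0.5637 0.1162 0.042 ]
  tri [0.5633 0.1156 0.0513]
half_cast side 0.84 [243.2, 142.5]
  atz [0.5274 0.2337 0.042 ]
half_cast top 0.88 [155.9, 214.3]
  atz [0.5261 0.2247 0.042 ]
  tri [0.5256 0.2231 0.051 ]
dock side 0.95 [250.7, 170.0]
  atz [0.5403 0.1625 0.    ]
dock top 0.56 [177.9, 205.8]
  atz [0.5492 0.1798 0.    ]
  tri [ 0.5471  0.1813 -0.017 ]
slab side 0.82 [274.8, 278.3]
  atz [ 0.5583 -0.1896  0.    ]
slab top 0.93 [338.0, 183.4]
  atz [ 0.5643 -0.1968  0.    ]
  tri [ 0.5596 -0.1951  0.0106]
```

View pics/side0.png

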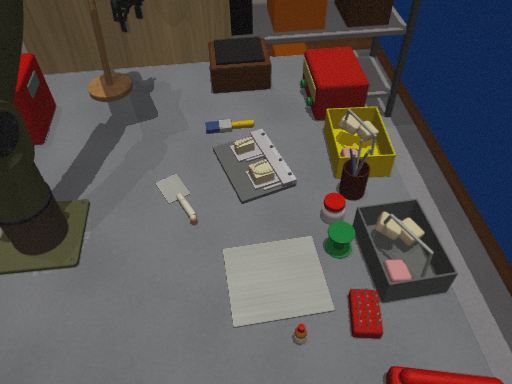

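View pics/top0.png

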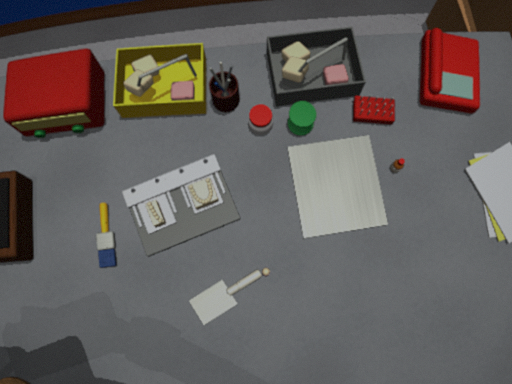

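The side view shows the dock around (255,165), with the full-arch cast at (262,170) and the half-arch cast at (244,145). The slab is at (275,280). In the top view the full cast is at (203,193), the half cast at (156,212) and the slab at (338,186). Next I'll fit the dock's yaw.

```bash
python3 - <<'E'
from h import *
from scipy.optimize import least_squares
np.set_printoptions(precision=4,suppress=True)
I={c:bot.get_image(c) for c in("side","top")}
def hullfit(q,hx,hy,zs,x0):
    cs={}
    for c in I:
        l=bot.outline_of(q,c)
        m=l[0]["pixels"].astype(np.uint8)
        k=max(cv2.findContours(m,0,1)[0],key=cv2.contourArea)
        cs[c]=cv2.convexHull(k); print(q,c,l[0]["conf"],m.sum(), cv2.contourArea(cs[c]))
    def pts(p):
        a=p[2];R=np.array([[np.cos(a),-np.sin(a)],[np.sin(a),np.cos(a)]])
        P=[]
        for (x0,x1,z) in zs:
            for x,y in((x0,-hy),(x1,-hy),(x1,hy),(x0,hy)):
                P.append([*(R@[x,y]+p[:2]),z])
        return np.array(P)
    def res(p,only=None):
        r=[]
        for c in I:
            if only and c!=only: continue
            h=cv2.convexHull(proj(I[c],pts(p)).astype(np.float32))
            for v in np.linspace(0,1,60,endpoint=False):
                pass
            k=cs[c].reshape(-1,2).astype(float)
            kk=np.concatenate([np.linspace(k[i],k[(i+1)%len(k)],8,endpoint=False) for i in range(len(k))])
            # resample uniformly
            d=np.r_[0,np.cumsum(np.linalg.norm(np.diff(np.vstack([kk,kk[:1]]),axis=0),axis=1))]
            kc=np.vstack([kk,kk[:1]]);u=np.linspace(0,d[-1],80,endpoint=False)
            kk=np.c_[np.interp(u,d,kc[:,0]),np.interp(u,d,kc[:,1])]
            r+=[cv2.pointPolygonTest(h,(float(a),float(b)),True) for a,b in kk]
        return np.array(r)
    for o in (None,"side","top"):
        f=least_squares(res,x0,loss="soft_l1",kwargs={"only":o},diff_step=1e-4,x_scale=[.01,.01,.05])
        print(q,o,f.x,np.degrees(f.x[2]),"rms px",np.sqrt(np.mean(f.fun**2)))
        if o is None: b=f.x
    return b
d=hullfit("dock",.08,.115,[(-.08,.08,0),(-.08,.08,.012),(.04,.08,.027)],[.547,.175,-.35])
s=hullfit("slab",.11,.1,[(-.11,.11,0),(-.11,.11,.006)],[.56,-.195,.1])
R=lambda a:np.array([[np.cos(a),-np.sin(a)],[np.sin(a),np.cos(a)]])
for q,z in(("full_cast",.042),("half_cast",.042)):
  for c in I:
    for e in bot.place_of(q,c)[:1]:
      w=atz(I[c],e["position"],z); print(q,c,w,"in dock",R(d[2]).T@(w[:2]-d[:2]))
for c in I:
    f=I[c]["frame"].copy()
    f=cv2.resize(f,None,fx=4,fy=4,interpolation=cv2.INTER_CUBIC)
    def L(P,col):
        p=proj(I[c],P); cv2.polylines(f,[np.int32(np.round((p+.5)*4-.5))],True,col,1)
    def box(p,x0,x1,y0,y1,z,col): L([[*(R(p[2])@[x,y]+p[:2]),z] for x,y in((x0,y0),(x1,y0),(x1,y1),(x0,y1))],col)
    box(d,-.08,.08,-.115,.115,.012,(0,0,255)); box(d,.04,.08,-.115,.115,.027,(0,255,0))
    for y in(.06,-.06): 
        w=.027 if y<0 else .013
        # home: plate rear at +65 => cast centre at +.002
        box(d,.002-.027,.002+.027,y-w,y+w,.048,(255,0,255))
        box(d,.002-.033,.04,y-.035,y+.035,.018,(255,255,0))
    box(s,-.11,.11,-.1,.1,.006,(0,0,255))
    if c=="side":cv2.imwrite("pics/side1.png",f[480:880,800:1300])
    else:cv2.imwrite("pics/top1.png",f[580:1030,440:1000])
    cv2.imwrite(f"pics/{c}1s.png",cv2.resize(f,(800,600))) 
E
```

```text
dock side 0.72 2592 3785.0
dock top 0.66 4854 7006.5
dock None [0.5481 0.172  0.2943] 16.86284297734075 rms px 0.5256339270318056
dock side [0.5473 0.1741 0.2906] 16.65175981370937 rms px 0.4436691757889859
dock top [0.5485 0.1713 0.2973] 17.031803599160206 rms px 0.34910790279745224
slab side 0.67 7759 7801.5Traceback (most recent call last):
  File "<stdin>", line 40, in <module>
  File "<stdin>", line 9, in hullfit
IndexError: list index out of range
```

```bash
python3 - <<'E'
from h import *
np.set_printoptions(precision=4,suppress=True)
I={c:bot.get_image(c) for c in("side","top")}
d=np.array([.5481,.172,.2943])
R=lambda a:np.array([[np.cos(a),-np.sin(a)],[np.sin(a),np.cos(a)]])
for c in I:
    l=bot.outline_of("slab",c)
    if l:
        k=max(cv2.findContours(l[0]["pixels"].astype(np.uint8),0,1)[0],key=cv2.contourArea).reshape(-1,2)
        W=np.array([atz(I[c],p,.006)[:2] for p in k]).astype(np.float32)
        print(c,l[0]["conf"],cv2.minAreaRect(W*1000))
for q,z in(("full_cast",.042),("half_cast",.042)):
  for c in I:
    for e in bot.place_of(q,c)[:2]:
      w=atz(I[c],e["position"],z); print(q,c,e["conf"],w,"in dock",R(d[2]).T@(w[:2]-d[:2]))
for c in I:
    f=cv2.resize(I[c]["frame"],None,fx=6,fy=6,interpolation=cv2.INTER_CUBIC)
    def box(p,x0,x1,y0,y1,z,col):
        P=[[*(R(p[2])@[x,y]+p[:2]),z] for x,y in((x0,y0),(x1,y0),(x1,y1),(x0,y1))]
        cv2.polylines(f,[np.int32(np.round((proj(I[c],P)+.5)*6-.5))],True,col,1)
    box(d,-.08,.08,-.115,.115,.012,(0,0,255)); box(d,.04,.08,-.115,.115,.027,(0,255,0))
    for y in(.06,-.06): 
        w=.027 if y<0 else .013
        box(d,.002-.027,.002+.027,y-w,y+w,.048,(255,0,255))
        box(d,.002-.033,.04,y-.035,y+.035,.018,(255,255,0))
    cv2.imwrite(f"pics/{c}1.png",f[750:1250,1250:1800] if c=="side" else f[920:1520,720:1450])
E
```

```text
side 0.72 ((559.2965087890625, -192.94236755371094), (220.4751434326172, 204.27981567382812), 3.014000654220581)
top 0.64 ((559.2366943359375, -192.39825439453125), (220.3816375732422, 199.62112426757812), 3.30267333984375)
full_cast side 0.85 [0.5657 0.1121 0.042 ] in dock [-0.0005 -0.0624]
full_cast top 0.71 [0.5611 0.1153 0.042 ] in dock [-0.004 -0.058]
half_cast side 0.75 [0.5237 0.2282 0.042 ] in dock [-0.007   0.0609]
half_cast top 0.63 [0.5308 0.228  0.042 ] in dock [-0.0003  0.0586]
```

View pics/side1.png

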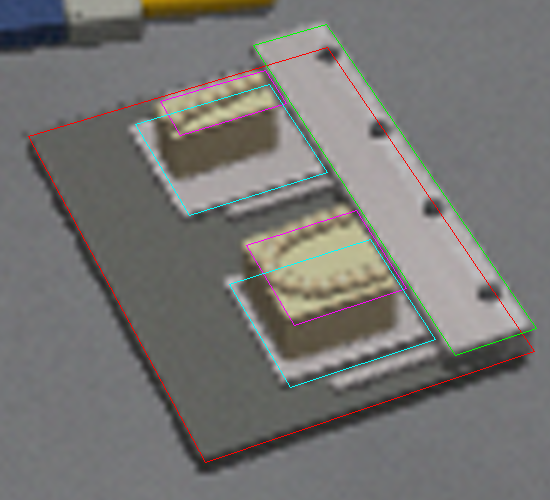

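View pics/top1.png

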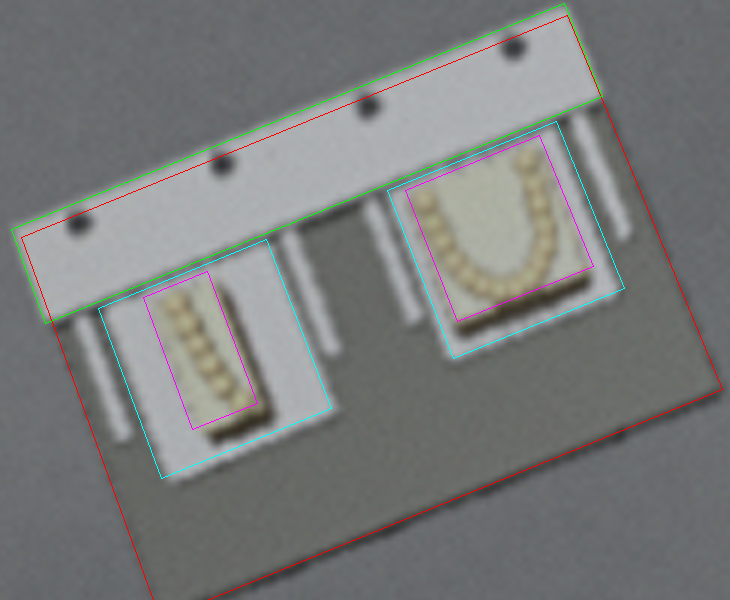

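The dock fit matches both pictures: the casts are home at dock (≈0, ∓60 mm) and the yaw is 16.9°. The slab centre is (0.559, -0.193) with a yaw of about 3.2°. I'll turn the tool first.

```bash
cat >> h.py <<'E'
from scipy.spatial.transform import Rotation as Ro
def rem(p,yaw):
    """yaw: direction (rad) of dock/plate y axis minus 90deg ; tool y along it"""
    s=bot.observe();R=np.array(s["ee_rot"])
    y=np.array([-np.sin(yaw),np.cos(yaw),0]);z=np.array([0,0,-1.]);x=np.cross(y,z)
    G=np.c_[x,y,z]
    print("t",round(s["time_s"],2),"pos",np.round(s["ee_pos"],4),"F",np.round(s["force"],1),"w",round(s["width"],3))
    print("shift mm",np.round(R.T@(np.array(p)-s["ee_pos"])*1000,1),"rot deg",np.round(np.degrees(Ro.from_matrix(R.T@G).as_rotvec()),2))
    print("q",np.round(s["joints"],2))
E
echo ok
```

```text
ok
```

Emit:
play_rows([
  [[0,0,0],[0,0,-6]],
  [[0,0,0],[0,0,-6.5]],
  [[0,0,0],[0,0,-6.5]],
  [[0,0,0],[0,0,-6.5]],
  [[0,0,0],[0,0,-6.5]],
  [[0,0,0],[0,0,-6]],
], claw=0)

```text
time_s: 1.7
ee_pos: [0.2332, 0.5799, 0.4049]
ee_rot: [[-0.952, -0.305, 0.002], [-0.305, 0.952, 0.0], [-0.002, -0.0, -1.0]]
force: [-0.4, 0.1, -0.3]
width: 0.997
```

```bash
python3 -c "
from h import *
rem([.5664,.1149,.30],.2943)"
```

```text
t 1.7 pos [0.2332 0.5799 0.4049] F [-0.4  0.1 -0.3] w 0.997
shift mm [-175.6 -544.4  105.5] rot deg [-0.03  0.09  0.87]
q [-1.05  0.71 -0.39  1.56  0.31  0.94  0.34]
```

Emit:
play_rows([
  [[-5,-15,0],[0,0,0]],
  [[-9.7,-30,0],[0,0,0]],
  [[-9.7,-30,0],[0,0,0]],
  [[-9.7,-30,0],[0,0,0]],
  [[-9.7,-30,0],[0,0,0]],
  [[-9.7,-30,0],[0,0,0]],
  [[-9.7,-30,0],[0,0,0]],
  [[-9.7,-30,0],[0,0,0]],
  [[-9.7,-30,0],[0,0,0]],
  [[-9.7,-30,0],[0,0,0]],
])

```text
time_s: 2.53
ee_pos: [0.4109, 0.3357, 0.4033]
ee_rot: [[-0.946, -0.325, -0.003], [-0.325, 0.946, 0.011], [-0.001, 0.011, -1.0]]
force: [0.1, -0.3, -0.2]
width: 1.001
```

```bash
python3 -c "
from h import *
rem([.5664,.1149,.30],.2943)"
```

```text
t 2.53 pos [0.4109 0.3357 0.4033] F [ 0.1 -0.3 -0.2] w 1.001
shift mm [ -75.3 -260.4  100.4] rot deg [0.64 0.03 2.09]
q [-0.49  0.59 -0.45  1.85  0.34  0.77  0.79]
```

Emit:
play_rows([
  [[-8,-29,0],[0.2,0,0.5]],
  [[-8,-29,0],[0.2,0,0.5]],
  [[-8,-29,0],[0.2,0,0.5]],
  [[-8,-29,10],[0,0,0.5]],
  [[-8,-29,10],[0,0,0]],
  [[-8,-29,10],[0,0,0]],
  [[-8,-29,15],[0,0,0]],
  [[-8,-27,15],[0,0,0]],
  [[-5,-15,15],[0,0,0]],
  [[0,0,10],[0,0,0]],
])

```text
time_s: 3.37
ee_pos: [0.5628, 0.1028, 0.3183]
ee_rot: [[-0.961, -0.275, 0.015], [-0.275, 0.961, -0.001], [-0.014, -0.005, -1.0]]
force: [-0.1, -0.2, 0.3]
width: 1.002
```

```bash
python3 -c "
from h import *
rem([.5664,.1149,.25],.2943)"
```

```text
t 3.37 pos [0.5628 0.1028 0.3183] F [-0.1 -0.2  0.3] w 1.002
shift mm [-5.9 11.  68.3] rot deg [-0.31  0.78 -0.88]
q [-0.04  0.75 -0.39  1.81  0.45  0.65  1.16]
```

Emit:
play_rows([
  [[-3,6,10],[-0.3,0.7,-0.8]],
  [[-3,5,15],[0,0,0]],
  [[0,0,15],[0,0,0]],
  [[0,0,15],[0,0,0]],
  [[0,0,10],[0,0,0]],
  [[0,0,0],[0,0,0]],
])

```text
time_s: 3.87
ee_pos: [0.5633, 0.1242, 0.2487]
ee_rot: [[-0.955, -0.298, -0.004], [-0.298, 0.954, 0.007], [0.002, 0.008, -1.0]]
force: [-0.2, -0.9, -0.5]
width: 0.999
```

```bash
python3 -c "
from h import *
rem([.5664,.1149,.25],.2943)
for c in ('side','top'):
    i=bot.get_image(c);f=cv2.resize(i['frame'],None,fx=4,fy=4,interpolation=cv2.INTER_CUBIC)
    cv2.imwrite(f'pics/{c}2.png',f[400:900,800:1400] if c=='side' else f[560:1060,440:1040])"
```

```text
t 3.87 pos [0.5633 0.1242 0.2487] F [-0.2 -0.9 -0.5] w 0.999
shift mm [-0.2 -9.8 -1.4] rot deg [ 0.43 -0.12  0.49]
q [-0.1   0.87 -0.34  1.82  0.5   0.54  1.11]
```

View pics/side2.png

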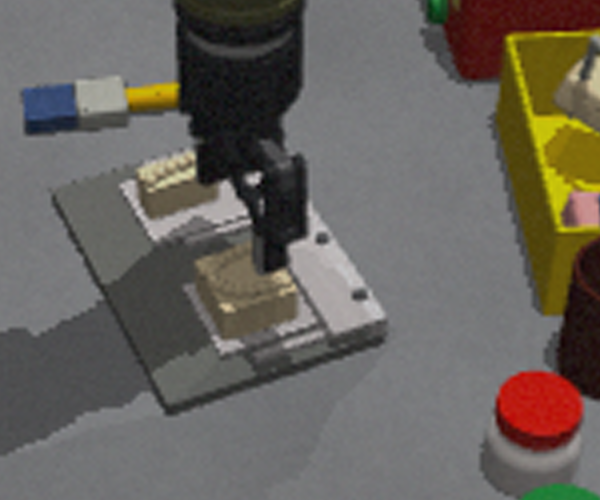

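View pics/top2.png

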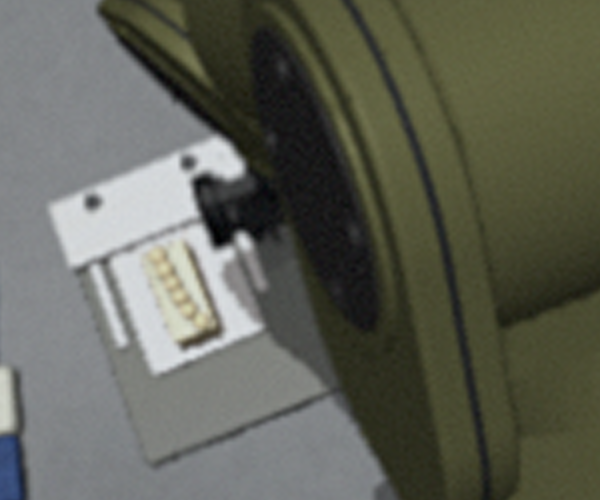

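The gripper is above the full cast, about 10 mm off along tool y. The next rows correct that and then settle.

Emit:
play_rows([
  [[0,-6,0],[0.4,0,0.5]],
  [[0,-4,0],[0,0,0]],
  [[0,0,0],[0,0,0]],
  [[0,0,0],[0,0,0]],
])

```text
time_s: 4.3
ee_pos: [0.5681, 0.1147, 0.2535]
ee_rot: [[-0.957, -0.289, 0.006], [-0.289, 0.957, 0.001], [-0.006, -0.0, -1.0]]
force: [-0.6, -0.3, -0.3]
width: 1.001
```

```bash
python3 -c "
from h import *
rem([.5664,.1149,.194],.2943)"
```

```text
t 4.3 pos [0.5681 0.1147 0.2535] F [-0.6 -0.3 -0.3] w 1.001
shift mm [ 1.9  0.7 59.5] rot deg [-0.01  0.33 -0.04]
q [-0.09  0.86 -0.33  1.82  0.5   0.54  1.12]
```

Descending slowly, in smaller rows.

Emit:
play_rows([
  [[1,0.5,7],[0,0.3,0]],
  [[0,0,8],[0,0,0]],
  [[0,0,8],[0,0,0]],
  [[0,0,8],[0,0,0]],
  [[0,0,7],[0,0,0]],
  [[0,0,0],[0,0,0]],
  [[0,0,0],[0,0,0]],
])

```text
time_s: 4.88
ee_pos: [0.567, 0.1142, 0.2114]
ee_rot: [[-0.958, -0.288, 0.0], [-0.288, 0.958, -0.0], [-0.0, -0.0, -1.0]]
force: [0.3, 0.5, -0.0]
width: 1.001
```

```bash
python3 -c "
from h import *
rem([.5664,.1149,.194],.2943)"
```

```text
t 4.88 pos [0.567  0.1142 0.2114] F [ 0.3  0.5 -0. ] w 1.001
shift mm [ 0.4  0.9 17.4] rot deg [-0.02  0.   -0.12]
q [-0.11  0.92 -0.29  1.83  0.54  0.46  1.09]
```

Emit:
play_rows([
  [[0,0.5,6],[0,0,0]],
  [[0,0.5,6],[0,0,0]],
  [[0,0,5],[0,0,0]],
  [[0,0,0],[0,0,0]],
  [[0,0,0],[0,0,0]],
])

```text
time_s: 5.3
ee_pos: [0.5667, 0.1157, 0.1924]
ee_rot: [[-0.957, -0.289, 0.0], [-0.289, 0.957, -0.0], [-0.0, -0.0, -1.0]]
force: [0.0, 0.7, 0.0]
width: 1.001
```

```bash
python3 -c "
from h import *
rem([.5664,.1149,.194],.2943)
for c in ('side',):
    i=bot.get_image(c);f=cv2.resize(i['frame'],None,fx=6,fy=6,interpolation=cv2.INTER_CUBIC)
    cv2.imwrite(f'pics/{c}3.png',f[700:1250,1250:1900])"
```

```text
t 5.3 pos [0.5667 0.1157 0.1924] F [0.  0.7 0. ] w 1.001
shift mm [ 0.5 -0.6 -1.6] rot deg [-0.    0.   -0.09]
q [-0.13  0.96 -0.27  1.83  0.55  0.43  1.07]
```

View pics/side3.png

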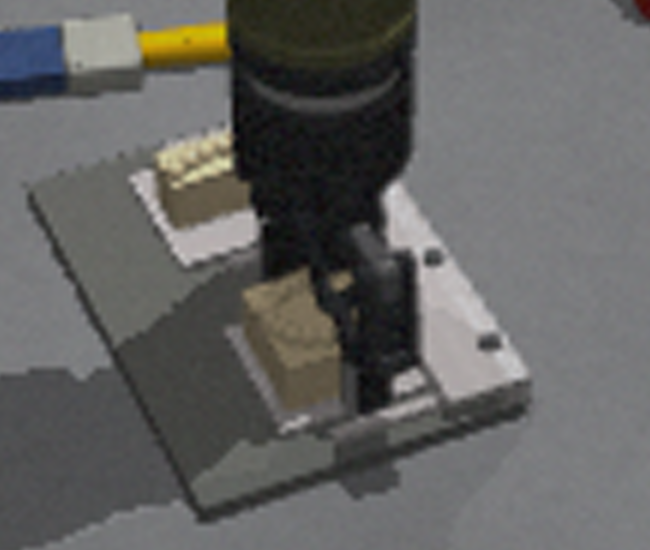

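```bash
python3 -c "
from h import *
i=bot.get_image('side');R=Ro.from_euler('z',.2943).as_matrix()
for x in(-.011,.011):
  for y in (-.043,-.057):
    for z in (.024,.037):
      print(x,y,z,(proj(i,np.array([.5667,.1157,z])+R@[x,y,0])+.5)*6-[1250,700])
f=cv2.resize(i['frame'],None,fx=10,fy=10,interpolation=cv2.INTER_CUBIC)
f=f[1500:2000,2350:2900].copy()
f=np.clip(f.astype(float)*1.6,0,255).astype(np.uint8)
cv2.imwrite('pics/s4.png',f)"
```

```text
-0.011 -0.043 0.024 [[341.48495534 424.95502369]]
-0.011 -0.043 0.037 [[341.44993164 404.91376566]]
-0.011 -0.057 0.024 [[354.5926884  446.52604138]]
-0.011 -0.057 0.037 [[354.66977901 426.51455227]]
0.011 -0.043 0.024 [[386.81522952 409.88681615]]
0.011 -0.043 0.037 [[387.16337989 389.81705381]]
0.011 -0.057 0.024 [[400.20383947 431.23670606]]
0.011 -0.057 0.037 [[400.66897126 411.19441847]]
```

View pics/s4.png

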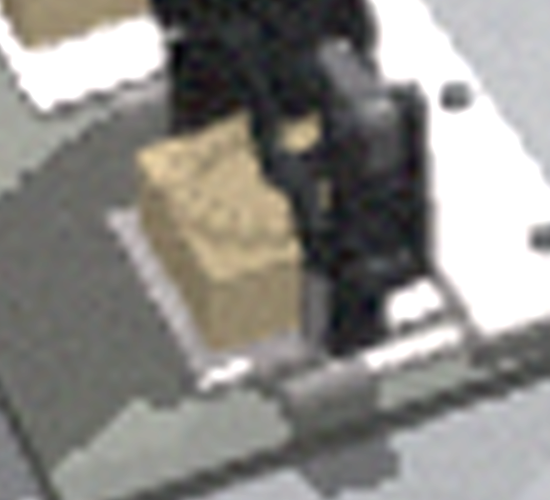

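The finger position matches the model's projection, with the tips clear of the plate. Closing now.

Emit:
play_rows([
  [[0,0,0],[0,0,0]],
  [[0,0,0],[0,0,0]],
  [[0,0,0],[0,0,0]],
  [[0,0,0],[0,0,0]],
  [[0,0,0],[0,0,0]],
  [[0,0,0],[0,0,0]],
  [[0,0,0],[0,0,0]],
  [[0,0,0],[0,0,0]],
  [[0,0,0],[0,0,0]],
  [[0,0,0],[0,0,0]],
], claw=1, squeeze=50)

```text
time_s: 6.23
ee_pos: [0.5668, 0.1157, 0.1937]
ee_rot: [[-0.957, -0.288, 0.001], [-0.288, 0.957, 0.001], [-0.002, 0.0, -1.0]]
force: [-1.3, -0.5, -0.9]
width: 0.624
```

```bash
python3 -c "
from h import *
rem([.5664,.1149,.194],.2943)"
```

```text
t 6.23 pos [0.5668 0.1157 0.1937] F [-1.3 -0.5 -0.9] w 0.624
shift mm [ 0.6 -0.6 -0.3] rot deg [ 0.03  0.09 -0.1 ]
q [-0.13  0.95 -0.27  1.83  0.55  0.43  1.07]
```

Gripped at about 53 mm opening, which matches the cast's width. Now sliding forward, which is tool +x.

Emit:
play_rows([
  [[4,0,0],[0,0,0]],
  [[5,0,0],[0,0,0]],
  [[5,0,0],[0,0,0]],
  [[5,0,0],[0,0,0]],
  [[5,0,0],[0,0,0]],
  [[5,0,0],[0,0,0]],
  [[0,0,0],[0,0,0]],
])

```text
time_s: 6.82
ee_pos: [0.536, 0.1062, 0.1937]
ee_rot: [[-0.958, -0.288, 0.001], [-0.288, 0.958, 0.001], [-0.002, 0.0, -1.0]]
force: [-0.9, -0.4, -1.7]
width: 0.625
```

```bash
python3 -c "
from h import *
g=np.array([.5668,.1157,.1937])-.044*np.array([.957,.29,0])
rem(g,.2943)"
```

```text
t 6.82 pos [0.536  0.1062 0.1937] F [-0.9 -0.4 -1.7] w 0.625
shift mm [11.7  0.1 -0. ] rot deg [ 0.02  0.09 -0.11]
q [-0.15  0.93 -0.23  1.93  0.57  0.34  1.04]
```

Emit:
play_rows([
  [[4,0,0],[0,0,0]],
  [[5,0,0],[0,0,0]],
  [[5,0,0],[0,0,0]],
  [[0,0,0],[0,0,0]],
  [[0,0,0],[0,0,0]],
])

```text
time_s: 7.23
ee_pos: [0.5207, 0.1018, 0.1937]
ee_rot: [[-0.957, -0.288, 0.001], [-0.288, 0.957, 0.001], [-0.001, 0.0, -1.0]]
force: [0.4, -0.0, -2.2]
width: 0.625
```

```bash
python3 -c "
from h import *
g=np.array([.5668,.1157,.1937])-.044*np.array([.957,.29,0])
rem(g,.2943)
R=Ro.from_euler('z',.2943).as_matrix()
i=bot.get_image('side');f=cv2.resize(i['frame'],None,fx=6,fy=6,interpolation=cv2.INTER_CUBIC)
cv2.imwrite('pics/side5.png',np.clip(f[700:1250,1250:1900]*1.5,0,255).astype(np.uint8))"
```

```text
t 7.23 pos [0.5207 0.1018 0.1937] F [ 0.4 -0.  -2.2] w 0.625
shift mm [-4.1 -0.   0. ] rot deg [ 0.02  0.07 -0.1 ]
q [-0.16  0.92 -0.2   1.98  0.58  0.3   1.02]
```

View pics/side5.png

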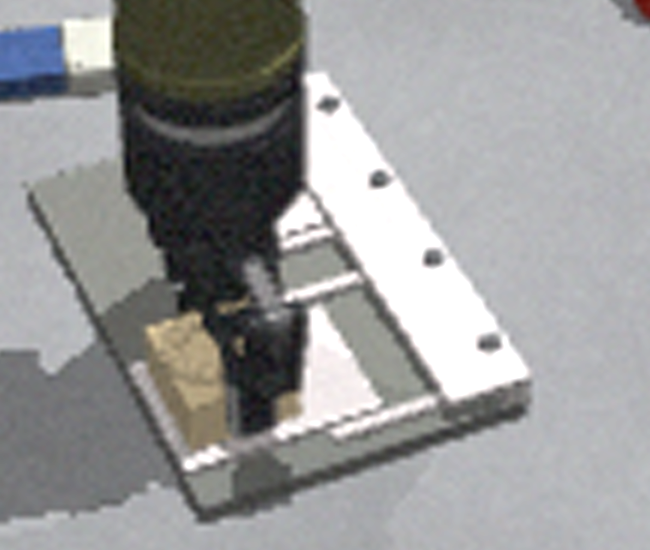

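The plate's rear edge is at (380,405), well clear of the lip, with deck showing between them. Lifting.

Emit:
play_rows([
  [[0,0,-6],[0,0,0]],
  [[0,0,-10],[0,0,0]],
  [[0,0,-14],[0,0,0]],
  [[0,0,-14],[0,0,0]],
  [[0,0,-14],[0,0,0]],
  [[0,0,-14],[0,0,0]],
  [[0,0,-12],[0,0,0]],
  [[0,0,0],[0,0,0]],
  [[0,0,0],[0,0,0]],
])

```text
time_s: 8.03
ee_pos: [0.5211, 0.1015, 0.2864]
ee_rot: [[-0.958, -0.288, 0.003], [-0.288, 0.958, 0.001], [-0.003, -0.0, -1.0]]
force: [0.7, -0.4, -2.7]
width: 0.624
```

```bash
python3 -c "
from h import *
sy=np.radians(3.2); c=np.array([.559,-.193])+.0075*np.array([np.cos(sy),np.sin(sy)])
print(c)
rem([*c,.27],sy)
i=bot.get_image('side');f=cv2.resize(i['frame'],None,fx=4,fy=4,interpolation=cv2.INTER_CUBIC)
cv2.imwrite('pics/side6.png',np.clip(f[400:900,700:1300]*1.5,0,255).astype(np.uint8))"
```

```text
[ 0.56648831 -0.19258134]
t 8.03 pos [0.5211 0.1015 0.2864] F [ 0.7 -0.4 -2.7] w 0.624
shift mm [  41.2 -294.7   16.3] rot deg [1.000e-02 1.500e-01 1.354e+01]
q [-0.07  0.76 -0.34  1.95  0.5   0.51  1.1 ]
```

View pics/side6.png

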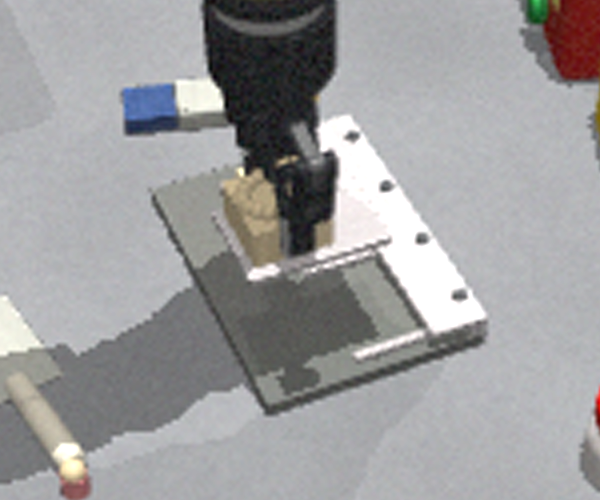

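The plate is held level and clear of the dock. Turning to the slab's yaw, then carrying it over.

Emit:
play_rows([
  [[0,0,0],[0,0,1.5]],
  [[0,0,0],[0,0,2.5]],
  [[0,0,0],[0,0,2.5]],
  [[0,0,0],[0,0,2.5]],
  [[0,0,0],[0,0,2.5]],
  [[0,0,0],[0,0,1.5]],
  [[0,0,0],[0,0,0]],
])

```text
time_s: 8.67
ee_pos: [0.5195, 0.1009, 0.2817]
ee_rot: [[-0.999, -0.047, -0.006], [-0.047, 0.999, -0.002], [0.006, -0.002, -1.0]]
force: [0.1, 0.2, -2.3]
width: 0.622
```

```bash
python3 -c "
from h import *
rem([.5665,-.1926,.27],np.radians(3.2))"
```

```text
t 8.67 pos [0.5195 0.1009 0.2817] F [ 0.1  0.2 -2.3] w 0.622
shift mm [ -33.2 -295.4   12.1] rot deg [-0.12 -0.35 -0.49]
q [-0.11  0.77 -0.27  1.95  0.41  0.48  0.93]
```

Emit:
play_rows([
  [[-1,-8,0],[0,0,0]],
  [[-2,-15,0],[0,0,0]],
  [[-2.5,-20,0],[0,0,0]],
  [[-2.5,-20,0],[0,0,0]],
  [[-2.5,-20,0],[0,0,0]],
  [[-2.5,-20,0],[0,0,0]],
  [[-2.5,-20,0],[0,0,0]],
  [[-2.5,-20,0],[0,0,0]],
  [[-2.5,-20,0],[0,0,0]],
  [[-2.5,-20,0],[0,0,0]],
])

```text
time_s: 9.5
ee_pos: [0.5522, -0.0876, 0.2785]
ee_rot: [[-0.998, -0.062, -0.012], [-0.062, 0.998, -0.001], [0.012, -0.0, -1.0]]
force: [0.9, -0.1, -1.9]
width: 0.624
```

```bash
python3 -c "
from h import *
rem([.5665,-.1926,.27],np.radians(3.2))"
```

```text
t 9.5 pos [ 0.5522 -0.0876  0.2785] F [ 0.9 -0.1 -1.9] w 0.624
shift mm [  -7.8 -105.7    8.4] rot deg [-0.01 -0.67  0.38]
q [ 0.28  0.8  -0.34  1.86  0.47  0.57  1.26]
```

Emit:
play_rows([
  [[-1,-20,0],[0,-0.2,0]],
  [[-1,-20,0],[0,-0.3,0.2]],
  [[-2,-18,0],[0,-0.2,0]],
  [[-2,-14,0],[0,0,0]],
  [[-1,-10,0],[0,0,0]],
  [[0,-5,0],[0,0,0]],
  [[0,0,0],[0,0,0]],
  [[0,0,0],[0,0,0]],
])

```text
time_s: 10.17
ee_pos: [0.5614, -0.191, 0.2756]
ee_rot: [[-0.999, -0.048, -0.005], [-0.048, 0.999, -0.006], [0.006, -0.006, -1.0]]
force: [0.1, 0.5, -1.6]
width: 0.621
```

```bash
python3 -c "
from h import *
rem([.5665,-.1926,.19],np.radians(3.2))"
```

```text
t 10.17 pos [ 0.5614 -0.191   0.2756] F [ 0.1  0.5 -1.6] w 0.621
shift mm [-5.5 -1.4 85.6] rot deg [-0.34 -0.32 -0.45]
q [ 0.46  0.84 -0.37  1.76  0.48  0.63  1.42]
```

Expected contact is at TCP z = 0.1937 − 0.006 = 0.1877. I'll descend in stages.

Emit:
play_rows([
  [[-3,-1,6],[-0.3,-0.3,-0.4]],
  [[-2,0,12],[0,0,0]],
  [[0,0,14],[0,0,0]],
  [[0,0,14],[0,0,0]],
  [[0,0,12],[0,0,0]],
  [[0,0,8],[0,0,0]],
  [[0,0,5],[0,0,0]],
  [[0,0,0],[0,0,0]],
  [[0,0,0],[0,0,0]],
])

```text
time_s: 10.92
ee_pos: [0.5683, -0.183, 0.1968]
ee_rot: [[-0.998, -0.069, -0.0], [-0.069, 0.998, 0.007], [-0.0, 0.007, -1.0]]
force: [0.1, 0.4, -1.5]
width: 0.626
```

```bash
python3 -c "
from h import *
rem([.5665,-.1926,.1877],np.radians(3.2))
i=bot.get_image('side');f=cv2.resize(i['frame'],None,fx=4,fy=4,interpolation=cv2.INTER_CUBIC)
cv2.imwrite('pics/side7.png',np.clip(f[850:1350,800:1400]*1.5,0,255).astype(np.uint8))"
```

```text
t 10.92 pos [ 0.5683 -0.183   0.1968] F [ 0.1  0.4 -1.5] w 0.626
shift mm [ 2.5 -9.5  9.1] rot deg [0.37 0.01 0.73]
q [ 0.41  0.97 -0.31  1.77  0.54  0.49  1.38]
```

View pics/side7.png

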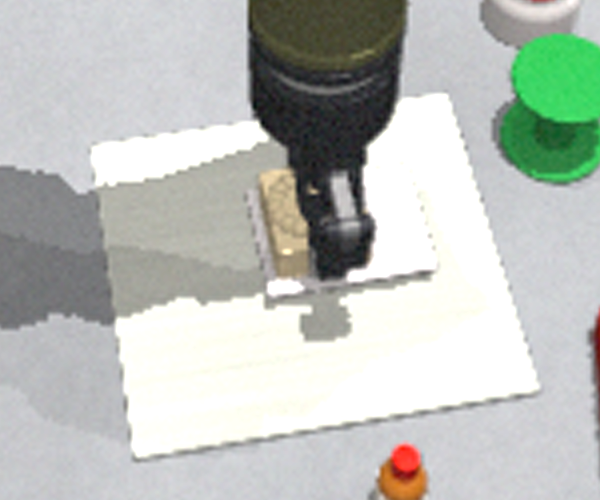

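The plate hovers about 9 mm above the slab. I applied the plate-centre offset the wrong way round: the plate extends backwards from the cast, so the target is x ≈ 0.5515. Correcting that before setting it down.

Emit:
play_rows([
  [[4,-2,0],[0.3,0,0.4]],
  [[5,-3,0],[0,0,0.3]],
  [[4,-3,0],[0,0,0]],
  [[3,-2,0],[0,0,0]],
  [[0,0,0],[0,0,0]],
  [[0,0,0],[0,0,0]],
])

```text
time_s: 11.47
ee_pos: [0.5516, -0.1964, 0.1996]
ee_rot: [[-0.999, -0.053, 0.004], [-0.053, 0.999, -0.001], [-0.004, -0.002, -1.0]]
force: [0.3, 0.0, -2.1]
width: 0.623
```

```bash
python3 -c "
from h import *
rem([.5515,-.1934,.1877],np.radians(3.2))"
```

```text
t 11.47 pos [ 0.5516 -0.1964  0.1996] F [ 0.3  0.  -2.1] w 0.623
shift mm [-0.   3.  11.9] rot deg [-0.09  0.22 -0.14]
q [ 0.43  0.95 -0.29  1.81  0.55  0.46  1.37]
```

Emit:
play_rows([
  [[0,1,2],[-0.1,0.2,0]],
  [[0,1,3],[0,0,0]],
  [[0,0,3],[0,0,0]],
  [[0,0,2],[0,0,0]],
  [[0,0,0],[0,0,0]],
  [[0,0,0],[0,0,0]],
  [[0,0,0],[0,0,0]],
])

```text
time_s: 12.05
ee_pos: [0.5521, -0.1937, 0.1884]
ee_rot: [[-0.999, -0.054, 0.001], [-0.054, 0.999, 0.001], [-0.001, 0.001, -1.0]]
force: [-0.2, -0.6, -2.2]
width: 0.625
```

```bash
python3 -c "
from h import *
rem([.5515,-.1934,.1877],np.radians(3.2))"
```

```text
t 12.05 pos [ 0.5521 -0.1937  0.1884] F [-0.2 -0.6 -2.2] w 0.625
shift mm [0.5 0.3 0.7] rot deg [ 0.07  0.06 -0.12]
q [ 0.42  0.97 -0.28  1.81  0.56  0.44  1.37]
```

Emit:
play_rows([
  [[0,0,1],[0,0,0]],
  [[0,0,0],[0,0,0]],
  [[0,0,0],[0,0,0]],
])

```text
time_s: 12.3
ee_pos: [0.5524, -0.1936, 0.1879]
ee_rot: [[-0.999, -0.054, 0.002], [-0.054, 0.999, 0.001], [-0.002, 0.001, -1.0]]
force: [0.5, -0.1, -2.2]
width: 0.624
```

```bash
python3 -c "
from h import *
rem([.5515,-.1934,.1877],np.radians(3.2))"
```

```text
t 12.3 pos [ 0.5524 -0.1936  0.1879] F [ 0.5 -0.1 -2.2] w 0.624
shift mm [0.9 0.2 0.2] rot deg [ 0.05  0.11 -0.1 ]
q [ 0.42  0.97 -0.28  1.81  0.56  0.44  1.37]
```

Emit:
play_rows([
  [[0,0,1],[0,0,0]],
  [[0,0,0.5],[0,0,0]],
  [[0,0,0],[0,0,0]],
])

```text
time_s: 12.55
ee_pos: [0.5524, -0.1935, 0.1878]
ee_rot: [[-0.999, -0.054, 0.002], [-0.054, 0.999, 0.0], [-0.002, 0.0, -1.0]]
force: [0.4, -0.0, -2.7]
width: 0.62
```

Emit:
play_rows([
  [[0,0,0.5],[0,0,0]],
  [[0,0,0],[0,0,0]],
])

```text
time_s: 12.72
ee_pos: [0.5525, -0.1935, 0.1877]
ee_rot: [[-0.999, -0.054, 0.003], [-0.054, 0.999, 0.0], [-0.003, -0.0, -1.0]]
force: [-0.6, 0.6, -0.7]
width: 0.622
```

Emit:
play_rows([
  [[0,0,1],[0,0,0]],
  [[0,0,0.5],[0,0,0]],
  [[0,0,0],[0,0,0]],
])

```text
time_s: 12.97
ee_pos: [0.5524, -0.1933, 0.1877]
ee_rot: [[-0.999, -0.054, 0.003], [-0.054, 0.999, -0.001], [-0.003, -0.001, -1.0]]
force: [-0.1, 0.6, -2.5]
width: 0.624
```

```bash
python3 -c "
from h import *
rem([.5515,-.1934,.1877],np.radians(3.2))
i=bot.get_image('side');f=cv2.resize(i['frame'],None,fx=8,fy=8,interpolation=cv2.INTER_CUBIC)
cv2.imwrite('pics/side8.png',np.clip(f[2000:2500,1900:2550]*1.2,0,255).astype(np.uint8))"
```

```text
t 12.97 pos [ 0.5524 -0.1933  0.1877] F [-0.1  0.6 -2.5] w 0.624
shift mm [ 0.9 -0.   0. ] rot deg [-0.04  0.17 -0.11]
q [ 0.42  0.97 -0.28  1.81  0.56  0.44  1.36]
```

View pics/side8.png

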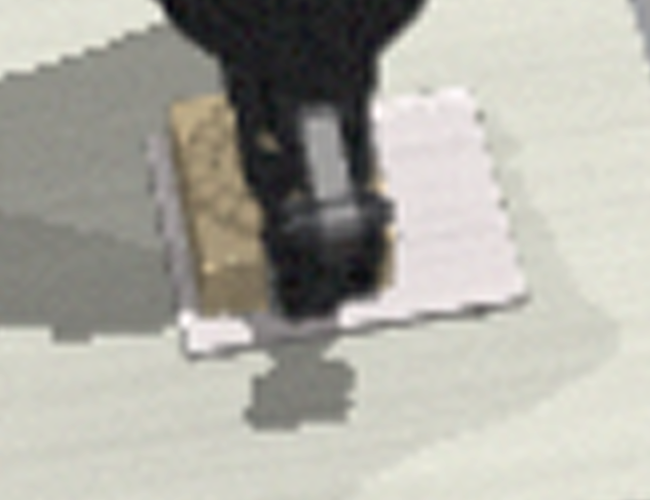

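Emit:
play_rows([
  [[0,0,2],[0,0,0]],
  [[0,0,2],[0,0,0]],
])

```text
time_s: 13.18
ee_pos: [0.5524, -0.1931, 0.1876]
ee_rot: [[-0.999, -0.054, 0.003], [-0.054, 0.999, -0.002], [-0.003, -0.002, -1.0]]
force: [-5.5, 0.7, 22.5]
width: 0.622
```

Emit:
play_rows([
  [[0,0,2],[0,0,0]],
])

```text
time_s: 13.27
ee_pos: [0.5523, -0.1929, 0.1877]
ee_rot: [[-0.999, -0.054, 0.004], [-0.054, 0.999, -0.003], [-0.004, -0.003, -1.0]]
force: [-4.4, 0.6, 19.9]
width: 0.624
```

Contact is confirmed: about 20 N upward with z no longer dropping. Relaxing the press, then opening.

Emit:
play_rows([
  [[0,0,0],[0.1,0.2,0]],
  [[0,0,0],[0,0,0]],
  [[0,0,0],[0,0,0]],
])

```text
time_s: 13.52
ee_pos: [0.5526, -0.1928, 0.1882]
ee_rot: [[-0.999, -0.054, 0.002], [-0.054, 0.999, -0.005], [-0.002, -0.005, -1.0]]
force: [-0.8, -0.3, -2.6]
width: 0.619
```

Emit:
play_rows([
  [[0,0,0],[0,0,0]],
  [[0,0,0],[0,0,0]],
  [[0,0,0],[0,0,0]],
  [[0,0,0],[0,0,0]],
  [[0,0,0],[0,0,0]],
  [[0,0,0],[0,0,0]],
  [[0,0,0],[0,0,0]],
  [[0,0,0],[0,0,0]],
], claw=0)

```text
time_s: 14.18
ee_pos: [0.5531, -0.1932, 0.1868]
ee_rot: [[-0.999, -0.053, 0.002], [-0.053, 0.999, -0.005], [-0.002, -0.005, -1.0]]
force: [-0.3, 0.7, -0.6]
width: 1.002
```

Released. Straight up now.

Emit:
play_rows([
  [[0,0,-5],[0,0,0]],
  [[0,0,-8],[0,0,0]],
  [[0,0,-10],[0,0,0]],
  [[0,0,-15],[0,0,0]],
  [[0,0,-20],[0,0,0]],
  [[0,0,-25],[0,0,0]],
  [[0,0,-25],[0,0,0]],
  [[0,0,-25],[0,0,0]],
  [[0,0,-15],[0,0,0]],
  [[0,0,0],[0,0,0]],
])

```text
time_s: 15.02
ee_pos: [0.5521, -0.1917, 0.3488]
ee_rot: [[-0.998, -0.055, 0.004], [-0.055, 0.998, -0.005], [-0.004, -0.006, -1.0]]
force: [0.2, -0.8, 0.1]
width: 0.998
```

```bash
python3 -c "
from h import *
rem([.5515,-.1934,.35],np.radians(3.2))
for c in('side','top'):
  i=bot.get_image(c);cv2.imwrite(f'pics/{c}9.png',cv2.resize(i['frame'],(800,600)))
  for q in('full_cast','half_cast'):
    for e in bot.place_of(q,c)[:2]: print(c,q,e['conf'],e['position'],atz(i,e['position'],.036 if q[0]=='f' else .042))
"
```

```text
t 15.02 pos [ 0.5521 -0.1917  0.3488] F [ 0.2 -0.8  0.1] w 0.998
shift mm [ 0.7 -1.6 -1.2] rot deg [-0.32  0.22 -0.06]
q [ 0.5   0.73 -0.43  1.74  0.42  0.76  1.48]
side full_cast 0.81 [271.1, 273.0] [ 0.54851037 -0.19626691  0.036     ]
side half_cast 0.84 [243.9, 142.9] [0.5292155  0.23175319 0.042     ]
top full_cast 0.79 [341.4, 185.8] [ 0.54994557 -0.19701421  0.036     ]
top half_cast 0.69 [152.7, 214.2] [0.52703771 0.2319052  0.042     ]
```

View pics/side9.png

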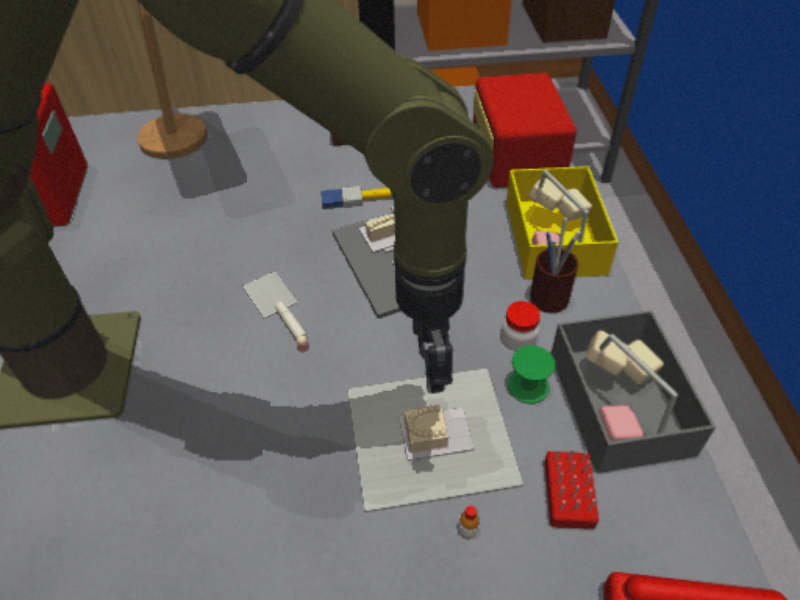

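View pics/top9.png

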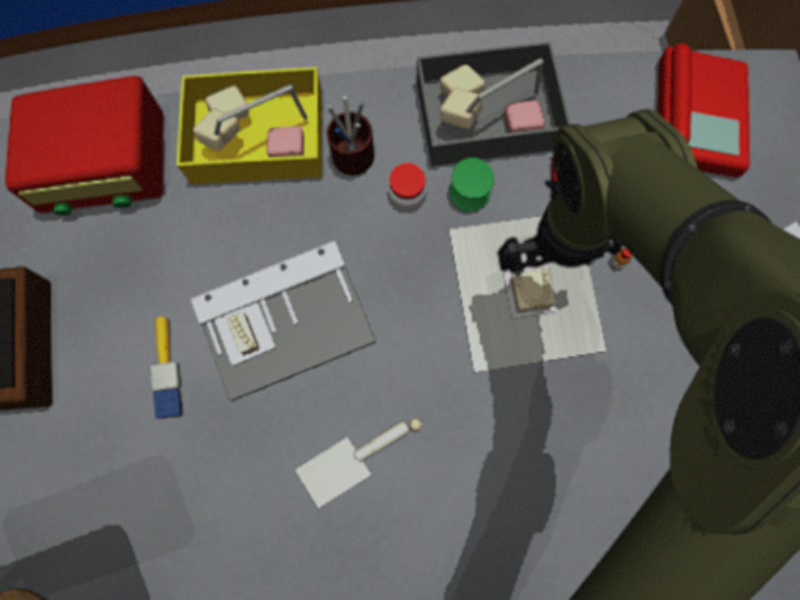

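The full cast sits flat in the middle of the slab: (425,430) in the enlarged side view and (533,290) in the enlarged top view. The half cast is still in its bay at (240,333) in the top view. The gripper is clear of everything, so I'm handing in.

```bash
python3 -c "
from h import *
print(np.abs(bot.observe()['qvel']).max()); print(bot.job_done())"
```

```text
0.004161697224730452
the job is handed in; nothing more can be done
None
```

I slid the full-arch plate about 48 mm forward, out from under the lip, lifted it level, and set it down flat in the middle of the steel slab. I then let go and raised the gripper clear, handing in at about 15 s of the 48 s allowed.

**Last checks:**
- **Placement:** both cameras put the full-arch cast near (0.549, -0.197) m, about 10 mm from the slab's centre at (0.559, -0.193). Most of that is deliberate, because I split the plate's 15 mm offset so that cast and plate sit either side of the centre.
- **Half-arch cast:** it is still in its bay. The measured position agrees with the one at the start to within the network's scatter of several millimetres.
- **Gripper:** it is open, about 16 cm above its set-down height, and reads almost no force.

**What went wrong or disagreed:**
- I first took the plate offset the wrong way round, and corrected it with the plate held about 1 cm above the slab.
- The force reading did not show contact clearly during the smallest steps. I pressed briefly (about 22 N) to confirm the plate was down before releasing.
- After that press the TCP was about 0.5 mm higher and the force again read as if carrying the plate. It may have been let go from half a millimetre up at most.

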